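Put the checking pieces back in their nests

TASK

The first-off check at the plug bench is finished. Put each of the four loose steel checking pieces (large ring, small ring, hexagonal master, V-block) back into the blue nest whose recess has its shape and size, the same way up as it stands now and sitting flat on the floor of the recess. Leave the oil bottle where it is.

Things in the scene. Friction and masses are not known exactly. Their poses are not given: they have to be found in the camera images.
- ring_large: Large ring gauge: plain ring lying flat, outer diameter 60 mm, bore 32 mm, 28 mm high, about 440 g. Bare steel, loose, standing on the bench. Origin: centre of its underside, z up.
- ring_small: Small ring gauge: plain ring lying flat, outer diameter 38 mm, bore 22 mm, 28 mm high, about 170 g. Bare steel, loose, standing on the bench. Origin: centre of its underside, z up.
- hex_master: Hexagonal master, shaped like a plug shell: a hexagonal foot 38 mm across flats (44 mm across corners) and 16 mm high, with a round nose 24 mm in diameter standing on its middle up to 40 mm height, about 230 g. Two of the foot's flats face along its +x and -x. Bare steel, loose, standing on the bench. Origin: centre of its underside, z up.
- vee_block: V-block: steel block 62 mm long (its x), 34 mm wide (its y), 28 mm high, with a V groove 22 mm wide along its length in the top, its long outer sides flat and upright, about 330 g. Bare steel, loose, standing on the bench. Origin: centre of its underside, z up.
- nest_ring_large: Nest of the large ring: round, outer diameter 82 mm, round recess 70 mm in diameter with a centre post 20 mm in diameter that rises to rim height and enters the ring's bore. All nests are the same blue plastic, fixed to the bench, 14 mm high, with a recess 8 mm deep whose floor lies 6 mm above the bench and walls 6 mm thick. Origin: centre of the underside, z up.
- nest_ring_small: Nest of the small ring: round, outer diameter 60 mm, round recess 48 mm in diameter with a centre pin 10 mm in diameter that rises to rim height and enters the ring's bore. All nests are the same blue plastic, fixed to the bench, 14 mm high, with a recess 8 mm deep whose floor lies 6 mm above the bench and walls 6 mm thick. Origin: centre of the underside, z up.
- nest_hex: Nest of the hexagonal master: hexagonal, 60 mm across flats outside, hexagonal recess 48 mm across flats, no post. Two of its flats face along its +x and -x. All nests are the same blue plastic, fixed to the bench, 14 mm high, with a recess 8 mm deep whose floor lies 6 mm above the bench and walls 6 mm thick. Origin: centre of the underside, z up.
- nest_vee: Nest of the V-block: rectangular, 84 mm (its x) by 56 mm (its y) outside, recess 72 mm by 44 mm, no post; the block lies in it with its length along the nest's x, either way round. All nests are the same blue plastic, fixed to the bench, 14 mm high, with a recess 8 mm deep whose floor lies 6 mm above the bench and walls 6 mm thick. Origin: centre of the underside, z up.
- oiler: White plastic oil bottle with red cap, 52 mm in diameter, 130 mm tall, standing at the right edge of the work (robot's right). Not to be moved. Origin: centre of its underside.
Not all that is in view belongs to the job. What is shaped like the ring_small but green is not meant. Leave any yellow look-alike of the hex_master alone.

How it is judged:
At the end, for the whole second after the job is handed in: Each piece lies in its own nest: centre within 10 mm of the nest's centre, underside less than 9 mm above the nest's underside (the recess floor is at 6 mm), upright within 0.08 rad, at rest and released (horizontal distance between ring_large and nest_ring_large below 0.01 m and z of ring_large in the frame of nest_ring_large below 0.009 m and angle between each of ring_large, ring_small, hex_master, vee_block's own z axis and vertical below 0.08 rad and linear speed of each of ring_large, ring_small, hex_master, vee_block below 0.02 m/s and angular speed of each of ring_large, ring_small, hex_master, vee_block below 0.2 rad/s and horizontal distance between ring_small and nest_ring_small below 0.01 m and z of ring_small in the frame of nest_ring_small below 0.009 m and horizontal distance between hex_master and nest_hex below 0.01 m and z of hex_master in the frame of nest_hex below 0.009 m and horizontal distance between vee_block and nest_vee below 0.01 m and z of vee_block in the frame of nest_vee below 0.009 m); the robot touches nothing.
It fails at once if the oil bottle is moved by more than 30 mm (distance of oiler from where it was at the start of the episode above 0.03 m).
It also fails if it takes over 96 s, if anything falls off the work surface, if the arm or the gripper's body presses on something with over 40 N, if the wrist force passes 120 N, or if a joint passes its speed limit or range.

ROBOT

A 6-joint arm with a two-finger parallel gripper is mounted at the origin on the work surface. World frame = base frame: x ahead of the robot, y to its left, z up, the work surface at z = 0. Lengths are in m, angles in rad, forces in N, time in s.
With the tool pointing down it reaches from about 0.35 to 0.975 m from the base axis. Payload 4.9 kg.
Tool frame: the origin (TCP) lies at the very end of the fingers, on their centre line; the grasp point (between the pads) lies 19 mm behind it; z points along the fingers, x is the direction in which the jaws open and shut, and the axes are right-handed (so a half turn about z gives the same grasp; the last joint's range is limited). The gripper opens to 85 mm and grips with 20 to 120 N. Pads are 22 mm wide; open, the fingers measure 114 mm over their backs; the gripper's body (76 mm by 85 mm) begins 54 mm behind the grasp point. The pads swing forward as they close: fully open they stand 13 mm farther back than shut.
Start: joints at [1.204, 0.053, 1.613, -0, 1.476, -0.119], TCP at [0.153, 0.606, 0.231] pointing down, gripper open.
Joint ranges: [-3.01, 3.01], [-1.01, 2.22], [0.06, 2.58], [-1.02, 4.17], [0.09, 2.62], [-3.14, 3.14]. Speed limits (rad/s): [2.57, 2.57, 3.14, 3.14, 3.14, 3.14].

INTERFACE

Orientations are given as a unit quaternion [w, x, y, z].
In Python, from plant import manip, imaging gives the robot as it stands.
- The arm moves only by the shell command python3 -m pendant 'ROWS'. ROWS is JSON, a list that holds one entry, the list of rows, each a list of 7 numbers: the turn, a rotation vector about the world's x, y, z in units of pi rad (1.0 is pi rad), then the shift along the world's x, y, z in units of 250 mm (1.0 is 250 mm), then the opening, from 0 (shut) to 1 (fully open). In form: [[[ax, ay, az, tx, ty, tz, claw], ...]]. A call has 1 to 20 rows; each row shifts and turns the commanded pose from where the row before left it; what a row does not reach is not made up. A row lasts 1/8 s, in which the tool goes at most 62.5 mm and 10.7 degrees, less where a joint would pass 70% of its speed; a pose out of reach is approached as far as the arm can. A call with a number of a shift or a turn outside -1 to 1 is refused whole. A call with a gripper value outside its range is refused whole. The fingers move at their own pace and stop on an object; the grip force is fixed at half the most. Time passes only in rows, so rows that do not move let the fingers close. It gives the time, the measured TCP pose, the force and the opening at its end, in the units of the state.
- manip.state(): the state, without advancing time (a new reading comes with each control period).
- imaging.grab_frame(name): name is "side" or "top" or "wrist"; returns a dict with "frame" (480x640x3 uint8, blue, green, red), "mtx" (3x3 intrinsics, pixels), "world_to_cam" (4x4, takes a point from world to camera coordinates). Camera axes: x right, y down, z forward; pixel columns grow to the right and rows downward; lengths in m; the calibration is good to about 2 mm. The wrist camera is an equidistant fisheye: a pixel r from the principal point sees the ray r / f radians off the axis. A picture is of the moment at which its call begins. There is no depth.
- manip.job_done(): hands the job in, once; it reports no verdict.
The state is a dict: "time": time; "joint_pos": joint angles; "joint_vel": joint speeds; "joint_efforts": joint torques, N m; "tool_pos": TCP position; "tool_rot": TCP orientation; "contact_force": force on the tool from outside, world axes, zero at the start; "ft_torque": the same for the moment, N m; "gripper_width": opening from 0.0 (shut) to 1.0 (fully open).
Only numpy, scipy, OpenCV 4.12 (cv2) and the standard library are available. Lean on these libraries where they do the work, as an engineer would, in place of code of your own. Each camera call takes 0.05 s, during which the arm holds its last target. There are 200 camera calls.

## Working session

There is one attempt and no reset: what is moved stays moved. The work goes in short steps, Python scripts to look and compute and a shell command to move; the robot and the scene stay as the last step left them, time stands still between calls to the robot, and variables do not carry over. Pictures are saved under pics/ and viewed, about 12 in all and at most 16, crops included, and the job is handed in when it is done.

```bash
mkdir -p pics; ls; python3 - <<'E'
from plant import manip, imaging
import cv2
for n in ("top","side"):
    f=imaging.grab_frame(n); cv2.imwrite(f"pics/{n}0.png",f["frame"]); print(n,f["mtx"].tolist(),f["world_to_cam"].round(4).tolist())
print(manip.state())
E
```

```text
pics
top [[547.1238862750896, 0.0, 327.1127839735563], [0.0, 547.1238862750896, 241.96344348573575], [0.0, 0.0, 1.0]] [[0.0153, -0.9999, 0.0058, -0.0869], [-0.9982, -0.0156, -0.0586, 0.5182], [0.0587, -0.0048, -0.9983, 1.4295], [0.0, 0.0, 0.0, 1.0]]
side [[471.3009161450934, 0.0, 323.30001427443807], [0.0, 471.3009161450934, 241.13306496907322], [0.0, 0.0, 1.0]] [[0.9491, -0.3141, -0.0217, -0.5284], [-0.1765, -0.4735, -0.8629, 0.0717], [0.2608, 0.8229, -0.5049, 0.9083], [0.0, 0.0, 0.0, 1.0]]
{'time': 0.1, 'joint_pos': array([ 1.20398505e+00,  5.32883225e-02,  1.61414671e+00, -4.56776312e-06,
        1.47601417e+00, -1.19001385e-01]), 'joint_vel': array([-0.00084175, -0.00097276, -0.00510479, -0.00020396, -0.00302333,
        0.00197848]), 'joint_efforts': array([ 3.08963881e-04, -3.94901383e+01, -3.71363282e+01, -1.28814095e-04,
        3.92221598e-03, -6.76325598e-06]), 'tool_pos': array([0.1530991 , 0.60537758, 0.23019349]), 'tool_rot': array([ 4.81188131e-04,  7.89075360e-01,  6.14295706e-01, -7.93822498e-04]), 'contact_force': array([ 0.63353084, -0.80126732,  0.20943446]), 'ft_torque': array([ 0.07849555, -0.01337544, -0.01724273]), 'gripper_width': 0.9995265006813316}
```

View pics/top0.png

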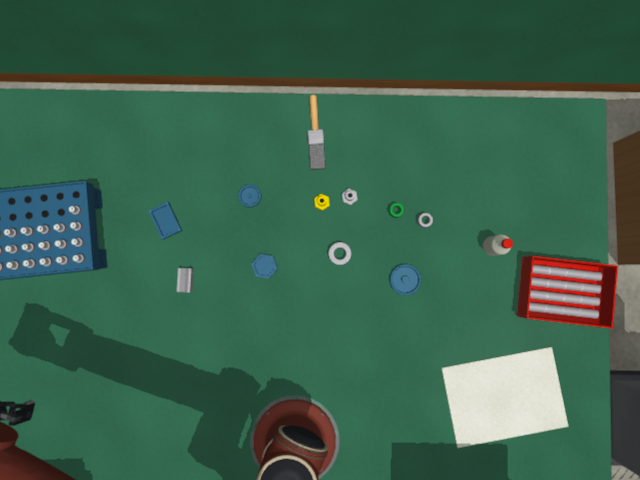

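View pics/side0.png

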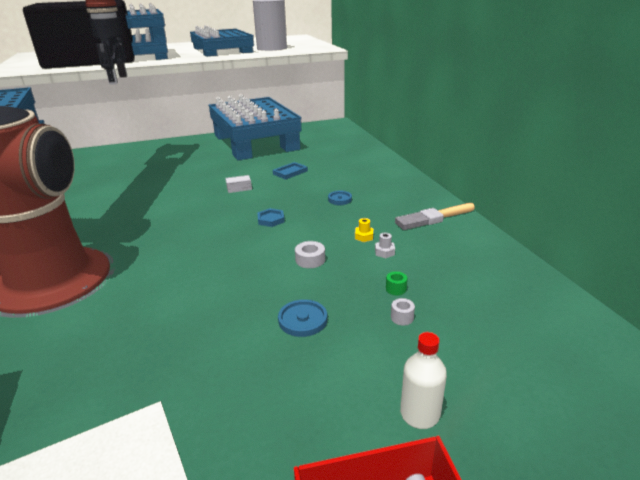

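Top view: V-block (184,280), large ring (340,253), bare steel hex (350,196) beside the yellow one (322,202), bare steel small ring (426,220) beside the green one (396,210). Nests: vee (165,220), small (250,196), hex (264,265), large (405,279). I choose the bare-steel ones and will confirm in a crop with colour segmentation.

```bash
cat > h.py <<'E'
import numpy as np, cv2
from plant import manip, imaging
def top_xy(f,u,v,z):
    M,T=f["mtx"],f["world_to_cam"]; R,t=T[:3,:3],T[:3,3]
    c=-R.T@t; d=R.T@np.linalg.inv(M)@np.array([u,v,1.]); return (c+d*(z-c[2])/d[2])[:2]
E
python3 - <<'E'
from h import *
f=imaging.grab_frame("top"); im=f["frame"]
cv2.imwrite("pics/crop1.png",cv2.resize(im[170:310,130:450],None,fx=2.5,fy=2.5,interpolation=cv2.INTER_CUBIC))
b,g,r=[im[...,i].astype(int) for i in range(3)]
masks={"blue":(b>g+15)&(b>r+40),"steel":(abs(r-g)<30)&(abs(b-g)<30)&(r>110)}
for n,m in masks.items():
    mm=np.zeros(m.shape,np.uint8); mm[170:310,130:450]=m[170:310,130:450]
    cs,_=cv2.findContours(mm,cv2.RETR_EXTERNAL,cv2.CHAIN_APPROX_NONE)
    for c in cs:
        if cv2.contourArea(c)<40: continue
        (u,v),(w,h),a=cv2.minAreaRect(c); 
        for z in ((.014,) if n=="blue" else (.028,)):
            P=np.array([top_xy(f,*p,z) for p in c[:,0]]).astype(np.float32)
            (x,y),s,an=cv2.minAreaRect(P*1000); print(n,round(u),round(v),"xy",round(x),round(y),"size",np.round(s,0),"ang",round(an,1))
E
```

```text
blue 405 279 xy 425 -286 size [78. 79.] ang 45.6
blue 264 266 xy 454 87 size [59. 63.] ang 50.4
blue 165 220 xy 571 352 size [85. 56.] ang 27.0
blue 250 196 xy 640 129 size [56. 56.] ang 1.3
steel 184 280 xy 414 293 size [36. 62.] ang 87.9
steel 340 253 xy 490 -112 size [57. 57.] ang 45.8
steel 426 220 xy 582 -336 size [34. 34.] ang 0.3
steel 350 196 xy 639 -136 size [40. 39.] ang 0.9
```

View pics/crop1.png

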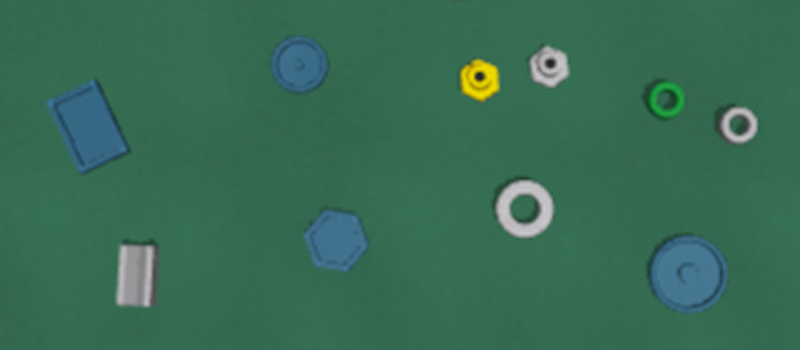

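The crop confirms that the bare-steel hex is at crop (549,67) and the bare-steel small ring at crop (738,125). The yellow and green look-alikes are clearly separate. I'll go above the V-block first.

```bash
python3 -m pendant '[[[0,0,0.034,0.116,-0.139,-0.036,1],[0,0,0.033,0.116,-0.139,-0.036,1],[0,0,0,0.116,-0.139,-0.036,1],[0,0,0,0.116,-0.139,-0.036,1],[0,0,0,0.116,-0.139,-0.036,1],[0,0,0,0.116,-0.139,-0.036,1],[0,0,0,0.116,-0.139,-0.036,1],[0,0,0,0.116,-0.139,-0.036,1],[0,0,0,0.116,-0.139,-0.036,1],[0,0,0,0,0,0,1],[0,0,0,0,0,0,1]]]'
python3 - <<'E'
from h import *
f=imaging.grab_frame("wrist"); cv2.imwrite("pics/w1.png",f["frame"]); print(f["mtx"].tolist(),f["world_to_cam"].round(4).tolist()); print(manip.state()["tool_rot"])
E
```

```text
time: 1.52
tool_pos: [0.414, 0.2933, 0.1502]
tool_rot: [-0.0, 0.72, 0.694, -0.0]
contact_force: [-0.6, 0.9, -0.6]
gripper_width: 0.997
[[371.64829954431775, 0.0, 315.9910318960783], [0.0, 371.64829954431775, 240.79479728816395], [0.0, 0.0, 1.0]] [[0.0381, 0.9993, 0.0002, -0.3092], [0.9651, -0.0368, 0.2591, -0.4007], [0.259, -0.0097, -0.9658, 0.1944], [0.0, 0.0, 0.0, 1.0]]
[-1.70020925e-04  7.19946087e-01  6.94029972e-01  3.59855151e-05]
```

View pics/w1.png

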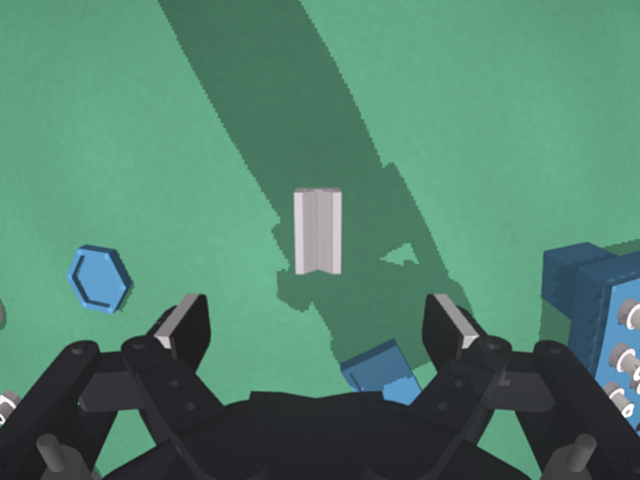

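The wrist view shows the V-block top with corners near (294,192), (341,190), (341,273) and (294,273). The hex nest is at (100,279) and the tip of the vee nest at (383,370).

```bash
cat >> h.py <<'E'
def wxy(f,u,v,z):
    M,T=f["mtx"],f["world_to_cam"]; R,t=T[:3,:3],T[:3,3]
    p=np.array([u-M[0,2],v-M[1,2]])/M[0,0]; r=np.linalg.norm(p)+1e-9
    d=R.T@np.append(np.sin(r)*p/r,np.cos(r)); c=-R.T@t
    return (c+d*(z-c[2])/d[2])[:2]
def seg(im):
    b,g,r=[im[...,i].astype(int) for i in range(3)]
    return {"blue":(b>g+15)&(b>r+40),"steel":(abs(r-g)<40)&(abs(b-g)<40)&(r>100)&(2*r>g*1.7)}
def wmeas(f,kind,u,v,z):
    """outline of the blob at u,v, projected to height z: minAreaRect + circle centre, mm"""
    m=seg(f["frame"])[kind].astype(np.uint8)
    cs,_=cv2.findContours(m,cv2.RETR_EXTERNAL,cv2.CHAIN_APPROX_NONE)
    c=max((c for c in cs if cv2.pointPolygonTest(c,(float(u),float(v)),False)>=-25 or 0),key=cv2.contourArea)
    P=(1000*np.array([wxy(f,*p,z) for p in c[:,0]])).astype(np.float32)
    print(kind,"rect",[np.round(a,1).tolist() for a in cv2.minAreaRect(P)],"ell",[np.round(a,1).tolist() for a in cv2.fitEllipse(P)],"px box",cv2.boundingRect(c))
E
python3 - <<'E'
from h import *
f=imaging.grab_frame("wrist")
P=np.array([wxy(f,*p,.028) for p in [(294,192),(341,190),(341,273),(294,273)]])*1000
print(P.round(1).tolist(),P.mean(0)); wmeas(f,"steel",318,230,.028); wmeas(f,"blue",100,279,.014)
E
```

```text
[[382.1, 279.5], [381.9, 313.1], [444.7, 311.8], [443.4, 276.3]] [413.02208077 295.1933464 ]
steel rect [[412.3, 294.8], [34.5, 65.2], 88.2] ell [[412.1, 294.8], [38.6, 78.2], 88.4] px box (293, 188, 48, 87)
blue rect [[569.9, 654.4], [397.8, 127.2], 38.9] ell [[533.9, 613.8], [109.6, 377.3], 127.6] px box (542, 243, 98, 187)
```

```bash
python3 -m pendant '[[[0,0,0,-0.004,0.007,-0.185,1],[0,0,0,0,0,-0.185,1],[0,0,0,0,0,-0.12,1],[0,0,0,0,0,-0.065,1],[0,0,0,0,0,0,0],[0,0,0,0,0,0,0],[0,0,0,0,0,0,0],[0,0,0,0,0,0,0],[0,0,0,0,0,0,0],[0,0,0,0,0,0,0]]]'
```

```text
time: 2.88
tool_pos: [0.4149, 0.2957, 0.0136]
tool_rot: [0.001, 0.72, 0.694, 0.002]
contact_force: [-1.0, 1.0, 6.3]
gripper_width: 0.383
```

```bash
python3 -m pendant '[[[0,0,0,0,0,0.2,0],[0,0,0,0,0,0.2,0],[0,0,0.04,0.145,0.059,0.066,0],[0,0,0.04,0.145,0.059,0,0],[0,0,0.04,0.145,0.059,0,0],[0,0,0.041,0.145,0.059,0,0],[0,0,0,0.145,0.059,0,0],[0,0,0,0.147,0.057,0,0],[0,0,0,0,0,0,0],[0,0,0,0,0,0,0]]]'
python3 - <<'E'
from h import *
f=imaging.grab_frame("wrist"); cv2.imwrite("pics/w2.png",f["frame"]); q=manip.state()["tool_rot"]; print("jaw",2*np.degrees(np.arctan2(q[2],q[1])))
E
```

```text
time: 4.12
tool_pos: [0.6302, 0.3824, 0.1266]
tool_rot: [-0.001, 0.524, 0.852, -0.001]
contact_force: [-0.5, 0.7, -3.4]
gripper_width: 0.379
jaw 116.84584906644132
```

View pics/w2.png

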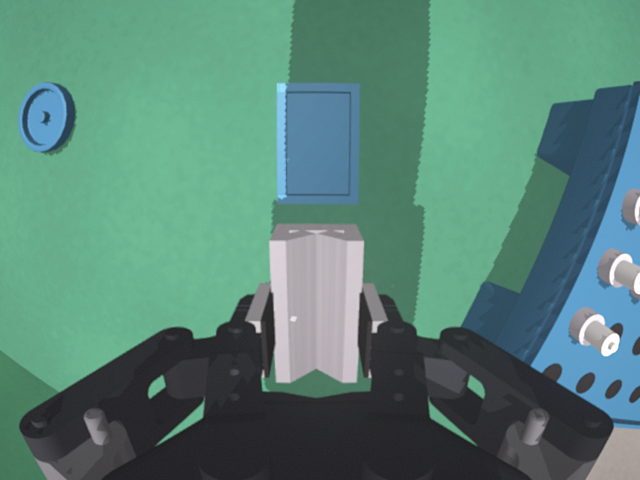

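The nest appears square to the block, with rim corners near (277,84), (359,84), (359,204) and (275,204). The block is level, with top corners near (271,240), (363,240), (358,381) and (275,381).

```bash
python3 - <<'E'
from h import *
f=imaging.grab_frame("wrist"); wmeas(f,"blue",318,140,.014)
P=np.array([wxy(f,*p,.014) for p in [(277,84),(359,84),(359,204),(275,204)]])*1000; print(P.round(1).tolist(),P.mean(0))
P=np.array([wxy(f,*p,.141) for p in [(271,240),(363,240),(358,381),(275,381)]])*1000; print(P.mean(0))
wmeas(f,"blue",46,117,.014)
print(manip.state()["tool_pos"])
E
```

```text
blue rect [[606.6, 662.2], [453.8, 242.5], 47.6] ell [[566.9, 654.7], [227.6, 416.8], 142.3] px box (461, 82, 179, 347)
[[545.9, 310.9], [520.8, 360.4], [594.8, 398.7], [621.2, 346.6]] [570.65164977 354.15500341]
[628.60372195 382.6962333 ]
blue rect [[606.6, 662.2], [453.8, 242.5], 47.6] ell [[566.9, 654.7], [227.6, 416.8], 142.3] px box (461, 82, 179, 347)
[0.63006131 0.38251956 0.12741056]
```

```bash
sed -i 's/False)>=-25 or 0)/True)>=-3)/' h.py
python3 -m pendant '[[[0,0,0,-0.116,-0.057,0,0],[0,0,0,-0.116,-0.057,0,0],[0,0,0,0,0,-0.15,0],[0,0,0,0,0,-0.15,0],[0,0,0,0,0,-0.088,0],[0,0,0,0,0,-0.03,0],[0,0,0,0,0,0,0],[0,0,0,0,0,0,0]]]'
```

```text
time: 5.22
tool_pos: [0.5746, 0.3551, 0.0256]
tool_rot: [0.001, 0.524, 0.852, 0.001]
contact_force: [-0.1, 0.2, -2.4]
gripper_width: 0.387
```

```bash
python3 -m pendant '[[[0,0,0,-0.01,-0.003,-0.01,0],[0,0,0,0,0,-0.014,0],[0,0,0,0,0,0,0],[0,0,0,0,0,0,0]]]'
```

```text
time: 5.72
tool_pos: [0.5713, 0.354, 0.0196]
tool_rot: [0.0, 0.524, 0.852, 0.0]
contact_force: [-3.2, -1.6, 5.5]
gripper_width: 0.381
```

```bash
python3 -m pendant '[[[0,0,0,0,0,0,0.6],[0,0,0,0,0,0,0.7],[0,0,0,0,0,0,0.7],[0,0,0,0,0,0.1,0.7],[0,0,0,0,0,0.2,0.7],[0,0,0,0,0,0.2,0.7],[0,0,0,0,0,0,0.7]]]'
python3 - <<'E'
from h import *
f=imaging.grab_frame("wrist"); cv2.imwrite("pics/w3.png",f["frame"])
wmeas(f,"steel",318,230,.034)
E
```

```text
time: 6.6
tool_pos: [0.5741, 0.3553, 0.1494]
tool_rot: [0.003, 0.524, 0.852, 0.005]
contact_force: [0.2, -0.2, 1.5]
gripper_width: 0.703
steel rect [[568.7, 353.3], [65.3, 34.6], 26.9] ell [[568.8, 353.2], [38.5, 78.7], 116.9] px box (292, 181, 50, 90)
```

View pics/w3.png

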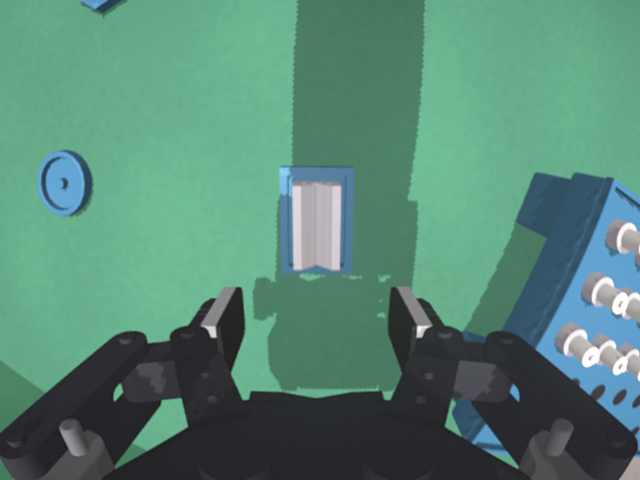

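The V-block sits flat inside its recess, with blue rim visible all round at (318,222). Next is the hex master.

```bash
python3 -m pendant '[[[0,0,0,0.026,-0.1964,0,0.65],[0,0,-0.037,0.026,-0.1964,0,0.65],[0,0,-0.037,0.026,-0.1964,0,0.65],[0,0,-0.037,0.026,-0.1964,0,0.65],[0,0,-0.038,0.026,-0.1964,0,0.65],[0,0,0,0.026,-0.1964,0,0.65],[0,0,0,0.026,-0.1964,0,0.65],[0,0,0,0.026,-0.1964,0,0.65],[0,0,0,0.026,-0.1964,0,0.65],[0,0,0,0.026,-0.1964,0,0.65],[0,0,0,0,0,0,0.65],[0,0,0,0,0,0,0.65]]]'
python3 - <<'E'
from h import *
f=imaging.grab_frame("wrist"); cv2.imwrite("pics/w4.png",f["frame"])
wmeas(f,"steel",318,230,.016)
E
```

```text
time: 8.15
tool_pos: [0.6348, -0.1367, 0.1406]
tool_rot: [-0.002, 0.707, 0.707, -0.0]
contact_force: [-0.1, 0.8, -0.0]
gripper_width: 0.649
steel rect [[640.4, -134.5], [40.2, 44.3], 41.1] ell [[640.2, -134.2], [40.3, 42.7], 95.8] px box (291, 211, 56, 60)
```

View pics/w4.png

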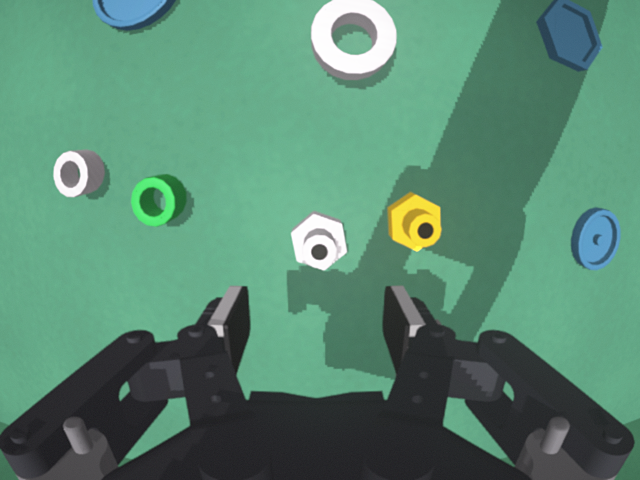

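The steel hex is in view at (319,240), with the yellow one at (415,221) and clear of the jaws. I'll grip the nose.

```bash
python3 -m pendant '[[[0,0,0,0.022,0.009,-0.15,0.65],[0,0,0,0,0,-0.15,0.65],[0,0,0,0,0,-0.12,0.65],[0,0,0,0,0,-0.065,0.65],[0,0,0,0,0,0,0],[0,0,0,0,0,0,0],[0,0,0,0,0,0,0],[0,0,0,0,0,0,0],[0,0,0,0,0,0,0]]]'
```

```text
time: 9.32
tool_pos: [0.6423, -0.1353, 0.0228]
tool_rot: [0.001, 0.707, 0.707, 0.001]
contact_force: [-0.6, 1.1, 4.7]
gripper_width: 0.254
```

```bash
python3 -m pendant '[[[0,0,0,0,0,0.2,0],[0,0,0,0,0,0.23,0],[0,0,0.026,-0.079,0.148,0,0],[0,0,0.026,-0.079,0.148,0,0],[0,0,0,-0.079,0.148,0,0],[0,0,0,-0.079,0.148,0,0],[0,0,0,-0.079,0.148,0,0],[0,0,0,-0.079,0.148,0,0],[0,0,0,0,0,0,0],[0,0,0,0,0,0,0]]]'
python3 - <<'E'
from h import *
f=imaging.grab_frame("wrist"); cv2.imwrite("pics/w5.png",f["frame"])
wmeas(f,"blue",318,140,.014)
E
```

```text
time: 10.58
tool_pos: [0.5227, 0.0865, 0.1284]
tool_rot: [0.0, 0.647, 0.763, -0.0]
contact_force: [0.6, -0.0, -2.3]
gripper_width: 0.254
blue rect [[453.8, 87.8], [67.7, 59.7], 20.5] ell [[453.8, 87.8], [62.3, 62.7], 108.9] px box (286, 93, 95, 97)
```

View pics/w5.png

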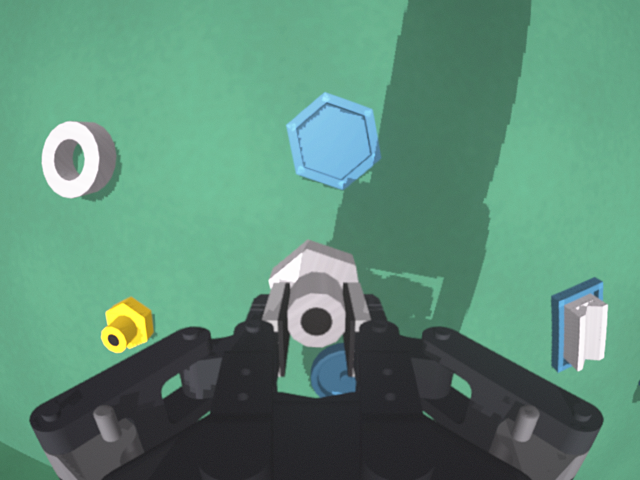

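The hex nest is at (333,140) and measures (454,88). The held master is upright.

```bash
python3 -m pendant '[[[0,0,0,-0.135,0.003,0,0],[0,0,0,-0.134,0.003,0,0],[0,0,0,0,0,-0.15,0],[0,0,0,0,0,-0.15,0],[0,0,0,0,0,-0.07,0],[0,0,0,0,0,-0.026,0],[0,0,0,0,0,0,0],[0,0,0,0,0,0,0]]]'
```

```text
time: 11.62
tool_pos: [0.4569, 0.0884, 0.0312]
tool_rot: [0.001, 0.647, 0.763, 0.001]
contact_force: [-0.2, -0.5, -1.2]
gripper_width: 0.253
```

Underside is about 8.4 mm above the bench; lower another 2 mm, release, rise and look.

```bash
python3 -m pendant '[[[0,0,0,0,0,-0.009,0],[0,0,0,0,0,0,0],[0,0,0,0,0,0,0.5],[0,0,0,0,0,0,0.55],[0,0,0,0,0,0,0.55],[0,0,0,0,0,0.1,0.55],[0,0,0,0,0,0.2,0.55],[0,0,0,0,0,0.2,0.65],[0,0,0,0,0,0,0.75]]]'
python3 - <<'E'
from h import *
f=imaging.grab_frame("wrist"); cv2.imwrite("pics/w6.png",f["frame"])
wmeas(f,"steel",318,230,.022);wmeas(f,"steel",75,160,.028)
E
```

```text
time: 12.75
tool_pos: [0.4588, 0.0885, 0.158]
tool_rot: [0.004, 0.647, 0.763, 0.003]
contact_force: [0.3, -1.2, -0.7]
gripper_width: 0.749
steel rect [[454.3, 88.5], [44.8, 38.9], 18.1] ell [[454.4, 88.5], [40.1, 42.3], 103.3] px box (290, 194, 54, 57)Traceback (most recent call last):
  File "<stdin>", line 3, in <module>
  File "h.py", line 18, in wmeas
    c=max((c for c in cs if cv2.pointPolygonTest(c,(float(u),float(v)),True)>=-3),key=cv2.contourArea)
ValueError: max() iterable argument is empty
```

View pics/w6.png

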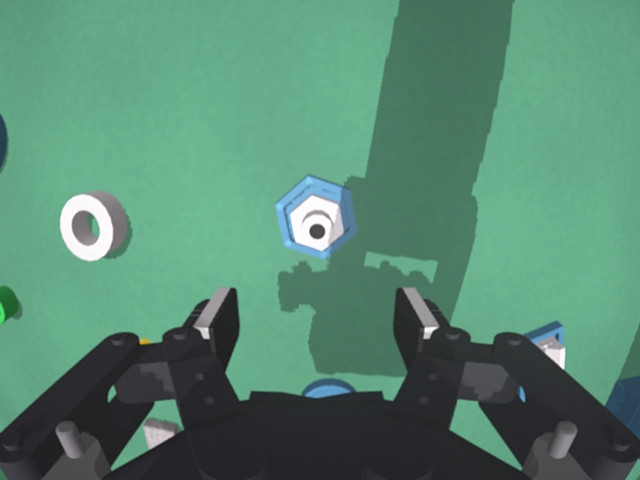

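The hex master is centred in its recess at (454.3, 88.5). Next is the large ring.

```bash
python3 -m pendant '[[[0,0,0,0.03,-0.16,0,1],[0,0,0,0.03,-0.16,0,1],[0,0,0,0.03,-0.16,0,1],[0,0,0,0.03,-0.16,-0.06,1],[0,0,0,0.004,-0.16,-0.06,1],[0,0,0,0,0,0,1],[0,0,0,0,0,0,1]]]'
python3 - <<'E'
from h import *
f=imaging.grab_frame("wrist"); cv2.imwrite("pics/w7.png",f["frame"])
wmeas(f,"steel",290,230,.028)
E
```

```text
time: 13.68
tool_pos: [0.4857, -0.111, 0.1213]
tool_rot: [-0.001, 0.647, 0.762, -0.0]
contact_force: [0.1, 0.6, 0.1]
gripper_width: 1.0
steel rect [[487.9, -110.1], [59.0, 61.6], 72.2] ell [[487.8, -110.6], [58.4, 62.1], 99.8] px box (271, 201, 90, 91)
```

View pics/w7.png

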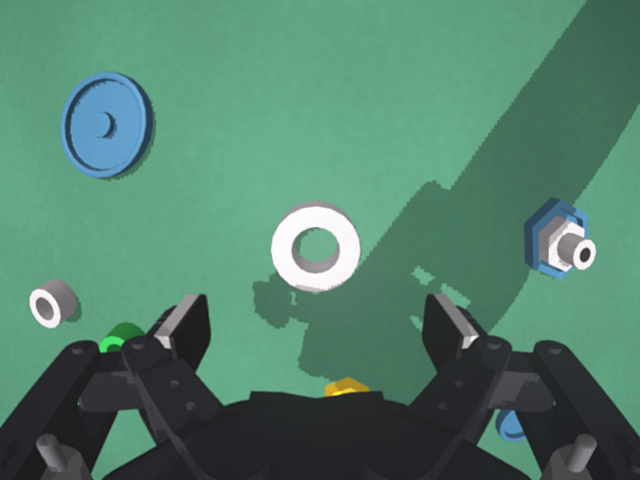

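The ring is at (316,246), measuring about (488.5, -110.5), and the large nest is at (107,125). Gripping.

```bash
python3 -m pendant '[[[0,0,0,0.012,0.001,-0.15,1],[0,0,0,0,0,-0.15,1],[0,0,0,0,0,-0.11,1],[0,0,0,0,0,-0.05,1],[0,0,0,0,0,0,0],[0,0,0,0,0,0,0],[0,0,0,0,0,0,0],[0,0,0,0,0,0,0],[0,0,0,0,0,0,0]]]'
```

```text
time: 14.85
tool_pos: [0.4909, -0.1116, 0.0092]
tool_rot: [0.001, 0.647, 0.763, 0.001]
contact_force: [0.3, 1.7, 6.5]
gripper_width: 0.663
```

```bash
python3 -m pendant '[[[0,0,0,0,0,0.2,0],[0,0,0,0,0,0.2,0],[0,0,0,0.008,-0.13,0.08,0],[0,0,0,0.008,-0.13,0,0],[0,0,0,0.008,-0.13,0,0],[0,0,0,0.008,-0.13,0,0],[0,0,0,0,-0.13,0,0],[0,0,0,0,0,0,0],[0,0,0,0,0,0,0]]]'
python3 - <<'E'
from h import *
f=imaging.grab_frame("wrist"); cv2.imwrite("pics/w8.png",f["frame"])
wmeas(f,"blue",318,130,.014); print(manip.state()["tool_pos"])
E
```

```text
time: 15.98
tool_pos: [0.4966, -0.2731, 0.1262]
tool_rot: [-0.001, 0.647, 0.762, -0.0]
contact_force: [-0.0, 1.3, -4.2]
gripper_width: 0.664
blue rect [[424.2, -284.7], [80.0, 79.4], 9.9] ell [[424.1, -284.5], [79.5, 79.7], 124.5] px box (257, 75, 118, 117)
[ 0.49681848 -0.27290478  0.1264469 ]
```

View pics/w8.png

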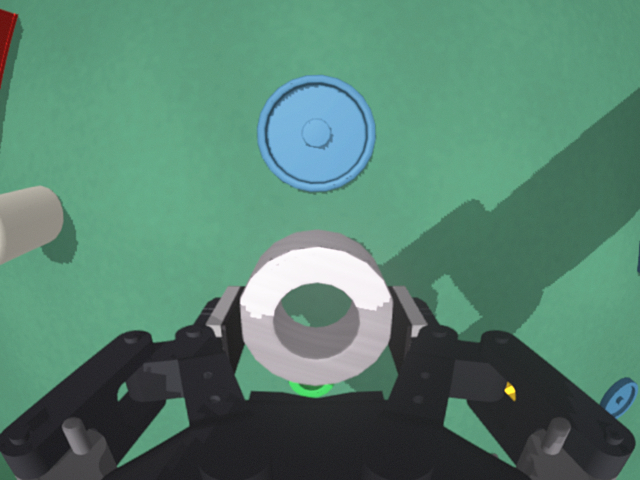

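The nest is at (317,133), measuring (424.2, -284.6). The ring is held level, and the bottle at (30,220) is clear.

```bash
python3 -m pendant '[[[0,0,0,-0.14,-0.024,0,0],[0,0,0,-0.141,-0.024,0,0],[0,0,0,0,0,-0.15,0],[0,0,0,0,0,-0.15,0],[0,0,0,0,0,-0.08,0],[0,0,0,0,0,-0.03,0],[0,0,0,0,0,0,0],[0,0,0,0,0,0,0]]]'
```

```text
time: 17.02
tool_pos: [0.4282, -0.2864, 0.0264]
tool_rot: [0.001, 0.647, 0.763, -0.0]
contact_force: [0.6, -0.7, -4.6]
gripper_width: 0.668
```

```bash
python3 -m pendant '[[[0,0,0,-0.006,0.006,-0.015,0],[0,0,0,0,0,-0.015,0],[0,0,0,0,0,-0.013,0],[0,0,0,0,0,0,0],[0,0,0,0,0,0,0]]]'
```

```text
time: 17.65
tool_pos: [0.4258, -0.2844, 0.0153]
tool_rot: [-0.0, 0.647, 0.763, -0.0]
contact_force: [-3.4, 3.9, 4.1]
gripper_width: 0.669
```

```bash
python3 -m pendant '[[[0,0,0,0,0,0,0.85],[0,0,0,0,0,0,0.95],[0,0,0,0,0,0,0.95],[0,0,0,0,0,0.1,0.95],[0,0,0,0,0,0.2,0.95],[0,0,0,0,0,0.2,0.8],[0,0,0,0,0,0,0.7]]]'
python3 - <<'E'
from h import *
f=imaging.grab_frame("wrist"); cv2.imwrite("pics/w9.png",f["frame"])
wmeas(f,"steel",285,235,.034)
E
```

```text
time: 18.52
tool_pos: [0.4285, -0.2868, 0.1451]
tool_rot: [0.005, 0.647, 0.763, -0.0]
contact_force: [0.2, 0.5, -0.1]
gripper_width: 0.699
steel rect [[423.5, -284.2], [59.9, 59.5], 53.1] ell [[423.2, -284.2], [58.5, 61.3], 98.5] px box (279, 186, 86, 86)
```

View pics/w9.png

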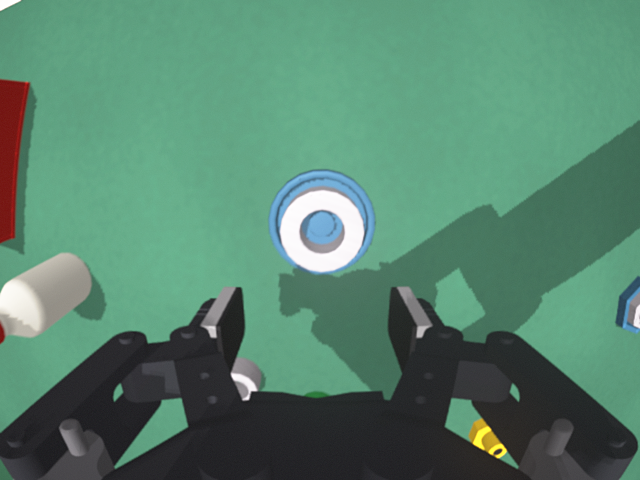

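The large ring is seated, with the post visible in its bore at (322,228). Last is the small ring.

```bash
python3 -m pendant '[[[0,0,0,0.154,-0.049,0,0.65],[0,0,0,0.154,-0.049,0,0.65],[0,0,0,0.154,-0.049,-0.04,0.62],[0,0,0,0.152,-0.049,-0.04,0.62],[0,0,0,0,0,0,0.62],[0,0,0,0,0,0,0.62]]]'
python3 - <<'E'
from h import *
f=imaging.grab_frame("wrist"); cv2.imwrite("pics/w10.png",f["frame"])
wmeas(f,"steel",298,235,.028)
E
```

```text
time: 19.32
tool_pos: [0.5782, -0.3327, 0.1175]
tool_rot: [-0.002, 0.647, 0.763, -0.0]
contact_force: [0.2, 0.2, -0.5]
gripper_width: 0.616
steel rect [[578.8, -334.9], [41.1, 37.1], 9.4] ell [[578.9, -334.8], [36.7, 41.4], 97.6] px box (283, 216, 58, 62)
```

View pics/w10.png

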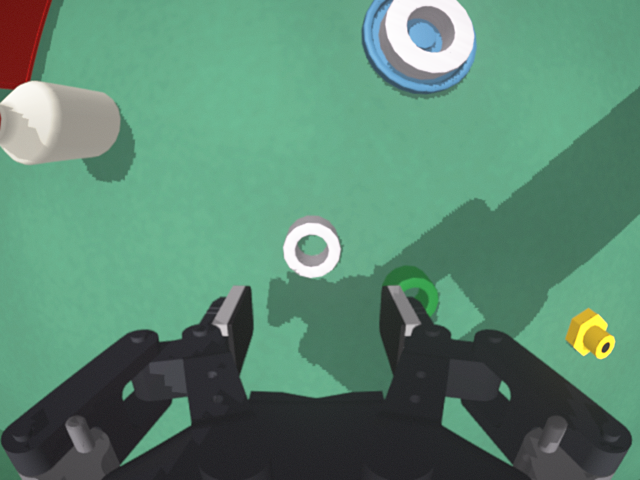

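The small steel ring is at (312,247), and the green look-alike at (412,293) is near the right finger. I'll turn the jaws 20° away from it before descending.

```bash
python3 -m pendant '[[[0,0,0.055,0.006,-0.009,0,0.6],[0,0,0.055,0,0,0,0.6],[0,0,0,0,0,-0.13,0.6],[0,0,0,0,0,-0.15,0.6],[0,0,0,0,0,-0.1,0.6],[0,0,0,0,0,-0.05,0.6],[0,0,0,0,0,0,0],[0,0,0,0,0,0,0],[0,0,0,0,0,0,0],[0,0,0,0,0,0,0],[0,0,0,0,0,0,0]]]'
```

```text
time: 20.75
tool_pos: [0.5809, -0.3357, 0.0121]
tool_rot: [0.0, 0.506, 0.862, -0.0]
contact_force: [0.7, -0.9, -2.0]
gripper_width: 0.422
```

```bash
python3 -m pendant '[[[0,0,0,0,0,0.22,0],[0,0,0,0,0,0.24,0],[0,0,-0.04,0.052,0.186,0,0],[0,0,-0.04,0.052,0.186,0,0],[0,0,-0.04,0.052,0.186,0,0],[0,0,-0.04,0.052,0.186,0,0],[0,0,0,0.052,0.186,0,0],[0,0,0,0.052,0.186,0,0],[0,0,0,0.052,0.186,0,0],[0,0,0,0.052,0.186,0,0],[0,0,0,0.052,0.186,0,0],[0,0,0,0.052,0.186,0,0],[0,0,0,0,0,0,0],[0,0,0,0,0,0,0]]]'
python3 - <<'E'
from h import *
f=imaging.grab_frame("wrist"); cv2.imwrite("pics/w11.png",f["frame"])
print(manip.state()["tool_pos"]);wmeas(f,"blue",318,130,.014)
E
```

```text
time: 22.5
tool_pos: [0.7105, 0.1292, 0.1265]
tool_rot: [-0.0, 0.705, 0.71, -0.0]
contact_force: [-0.7, -0.1, -2.0]
gripper_width: 0.421
[0.71056285 0.12856391 0.12654928]
blue rect [[640.5, 131.4], [57.9, 57.9], 45.5] ell [[640.4, 131.5], [57.6, 57.8], 82.9] px box (277, 95, 86, 86)
```

View pics/w11.png

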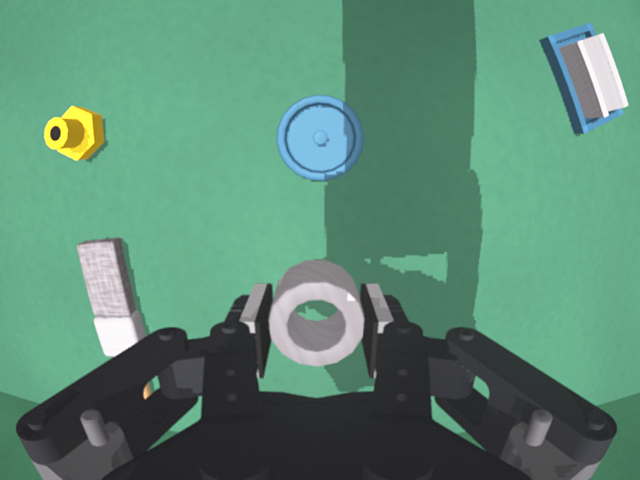

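The small-ring nest is at (320,138), measuring (640.5, 131.4). The ring is held level.

```bash
python3 -m pendant '[[[0,0,0,-0.139,0.005,0,0],[0,0,0,-0.139,0.005,0,0],[0,0,0,0,0,-0.15,0],[0,0,0,0,0,-0.15,0],[0,0,0,0,0,-0.08,0],[0,0,0,0,0,-0.03,0],[0,0,0,0,0,0,0],[0,0,0,0,0,0,0]]]'
```

```text
time: 23.55
tool_pos: [0.6427, 0.1319, 0.0262]
tool_rot: [0.001, 0.705, 0.709, 0.001]
contact_force: [-0.7, 0.0, -0.9]
gripper_width: 0.42
```

Underside is at about 14 mm; 7.6 mm more to go.

```bash
python3 -m pendant '[[[0,0,0,-0.005,-0.003,-0.011,0],[0,0,0,0,0,-0.011,0],[0,0,0,0,0,-0.009,0],[0,0,0,0,0,0,0],[0,0,0,0,0,0,0]]]'
```

```text
time: 24.18
tool_pos: [0.6401, 0.1312, 0.0171]
tool_rot: [-0.0, 0.705, 0.709, -0.0]
contact_force: [-4.1, -1.0, 4.2]
gripper_width: 0.428
```

```bash
python3 -m pendant '[[[0,0,0,0,0,0,0.6],[0,0,0,0,0,0,0.62],[0,0,0,0,0,0,0.62],[0,0,0,0,0,0.1,0.62],[0,0,0,0,0,0.2,0.62],[0,0,0,0,0,0.2,0.7],[0,0,0,0,0,0.2,0.7],[0,0,0,0,0,0,0.7],[0,0,0,0,0,0,0.7]]]'
python3 - <<'E'
from h import *
f=imaging.grab_frame("wrist"); g=imaging.grab_frame("side")["frame"][150:350,200:440]
wmeas(f,"steel",303,225,.034)
a=f["frame"][60:360,60:620]
b=cv2.resize(g,(560,467))[:300]
cv2.imwrite("pics/end.png",np.vstack([a,b]))
E
```

```text
time: 25.3
tool_pos: [0.6398, 0.1311, 0.191]
tool_rot: [-0.0, 0.705, 0.709, -0.0]
contact_force: [0.3, 0.3, -0.3]
gripper_width: 0.698
steel rect [[639.9, 131.0], [40.6, 37.1], 1.2] ell [[639.9, 131.4], [36.9, 40.4], 89.1] px box (293, 200, 46, 49)
```

View pics/end.png

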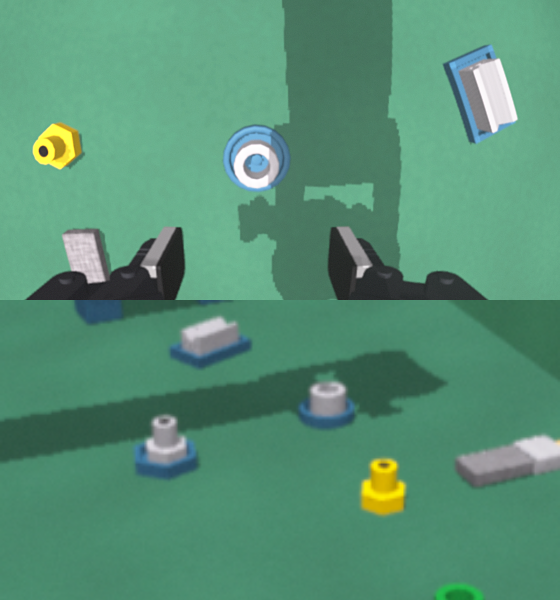

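The small ring is in its nest at (256,158). The side view shows the V-block, hex master and small ring upright and flat in their recesses, and the large ring was checked in its own close-up. Handing in.

```bash
python3 -c "
from plant import manip
print(manip.job_done())"
```

```text
the job is handed in; nothing more can be done
None
```

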